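Hang the torch rack and stock it

TASK

Put up the torch display on the stall: hook the grey rack's two claws into the slotted upright, the upper claw in the topmost slot, press it down until it is fully home and let it hang by itself. Then hang every torch from the crate in the rack, one to a hole, lens up, tail down through the plate and the head resting on it. Leave everything else on the table where it is.

Things in the scene. Friction and masses are not known exactly. Their poses are not given: they have to be found in the camera images.
- upright: Slotted steel display upright fixed to the table: column 50 mm wide, 30 deep, 291 high, hollow behind its 4 mm thick front wall. One central column of five slots, 10 mm wide, 26 high, lower edges 75, 115, 155, 195, 235 mm above the table. Foot 12 mm high, 64 wide, reaching 120 mm out in front. Origin: on the table under the middle of the slotted face; -x points out of that face, z up.
- upright_seat (a point): Point on the slotted face, on its centre line, 140 mm above the table: rack_heel lies here when the rack is fully home, claws in the top slot and the second below it. Home, the rack's x points into the face (along the upright's x) and its origin is 110 mm out from it.
- rack: Loose grey steel torch rack, 0.38 to 0.55 kg, lying at first flat on its plate, the attitude in which it hangs. Plate 220 mm (x) by 150 (y), 5 thick, with four holes; on it along y = 0 runs an upright spine 14 mm thick, top at z = 45 mm; at the +x end a heel and two claws that point to +x, at the other a white label strip. Origin: centre of the plate's underside; z up.
- rack_grip (a point): On the spine at x = 15, y = 0, z = 30 mm of the rack's frame, near its centre of mass: a place to grip the spine across its 14 mm. The plate's upper face is 25 mm below this point, the spine's top 15 mm above it.
- rack_claw (a point): Tip of the upper claw's tooth, x = 119, z = 85 mm of the rack's frame. Claw: neck 6 mm wide, 10 high, 12 long, underside at z = 95; tooth on its outer 6 mm reaching 10 mm below, 6 mm clear of the back plate. The lower claw is the same 80 mm below. A claw (20 mm high in all) enters a slot only with the rack 10 to 16 mm above home, level and square; pushed in, it goes straight down to home.
- rack_heel (a point): x = 110, y = z = 0 of the rack's frame: bottom of the rear face of the heel's back plate (44 mm wide, 110 high). This face meets the upright's face when the claws are fully in.
- rack_heel_top (a point): Middle of the top of the heel, x = 91, z = 110 mm of the rack's frame; the heel is 30 mm long (x 76 to 106) and 14 thick. The place to press down: friction may hold the rack part way, and some 10 to 15 N here drives it home; the necks then rest on the slots' lower edges and it hangs by itself, drooping some 1.5 degrees.
- crate: Black plastic crate, no lid, fixed on the table, 250 x 170 x 70 mm, walls and floor 5 mm, dividers 70 mm high making 3 x 2 cells (centres at x = -80, 0, 80, y = -40, 40 mm of its frame). Two to four cells each hold a torch standing on its tail, two others a charger and a battery. Origin: centre of its underside, z up.
- rack_hole0 (a point): Centre of one of the rack's four holes, at the plate's upper face (x = -75, y = 48, z = 5 mm of the rack's frame). Hole diameter 32 mm, through.
- rack_hole1 (a point): Centre of one of the rack's four holes, at the plate's upper face (x = -75, y = -48, z = 5 mm of the rack's frame). Hole diameter 32 mm, through.
- rack_hole2 (a point): Centre of one of the rack's four holes, at the plate's upper face (x = 15, y = 48, z = 5 mm of the rack's frame). Hole diameter 32 mm, through.
- rack_hole3 (a point): Centre of one of the rack's four holes, at the plate's upper face (x = 15, y = -48, z = 5 mm of the rack's frame). Hole diameter 32 mm, through.
- torch1: Aluminium hand torch, 145 mm long, 0.11 to 0.18 kg: body 26 mm in diameter, 100 long, then a head 42 mm in diameter, 45 long, lens on top. At first stands on its tail in a crate cell, tail 5 mm above the table, head above the crate. Origin: centre of the tail's end; z towards the lens. Hung in the rack, its head rests on the plate, origin at z = -95 mm of the rack's frame. May be absent.
- torch2: Aluminium hand torch, 145 mm long, 0.11 to 0.18 kg: body 26 mm in diameter, 100 long, then a head 42 mm in diameter, 45 long, lens on top. At first stands on its tail in a crate cell, tail 5 mm above the table, head above the crate. Origin: centre of the tail's end; z towards the lens. Hung in the rack, its head rests on the plate, origin at z = -95 mm of the rack's frame. May be absent.
- torch3: Aluminium hand torch, 145 mm long, 0.11 to 0.18 kg: body 26 mm in diameter, 100 long, then a head 42 mm in diameter, 45 long, lens on top. At first stands on its tail in a crate cell, tail 5 mm above the table, head above the crate. Origin: centre of the tail's end; z towards the lens. Hung in the rack, its head rests on the plate, origin at z = -95 mm of the rack's frame. May be absent.
- torch4: Aluminium hand torch, 145 mm long, 0.11 to 0.18 kg: body 26 mm in diameter, 100 long, then a head 42 mm in diameter, 45 long, lens on top. At first stands on its tail in a crate cell, tail 5 mm above the table, head above the crate. Origin: centre of the tail's end; z towards the lens. Hung in the rack, its head rests on the plate, origin at z = -95 mm of the rack's frame. May be absent.
- charger: White plug-in charger, 46 x 30 x 58 mm (plus two 16 mm brass pins on top), standing in a cell of the crate. A bystander. Origin: centre of its underside.
- battery: Black battery block, 52 x 36 x 50 mm with a 11 mm grey terminal cap on top, standing in a cell of the crate. A bystander. Origin: centre of its underside.
- smartphone: Black smartphone lying flat, 150 x 73 x 9 mm. A bystander. Origin: centre of its underside.
- keypad_phone: Grey keypad phone lying flat, 110 x 46 x 16 mm. A bystander. Origin: centre of its underside.
- tumbler: Empty glass tumbler, 72 mm wide and 95 mm high. A bystander. Origin: centre of its underside.
- power_bank: White power bank lying flat, 135 x 68 x 22 mm. A bystander. Origin: centre of its underside.
- remote: Black remote control lying flat, 170 x 45 x 20 mm. A bystander. Origin: centre of its underside.
- radio: Grey portable radio, 170 x 50 mm, 120 mm high with its handle. A bystander. Origin: centre of its underside.
There are look-alikes about, which are no part of the job. Leave any blue look-alike of the torch4 alone.

How it is judged:
On the way:
1. the rack hangs fully home in the top slots of the upright, let go by the gripper (z of rack_heel in the frame of upright between 0.1365 and 0.1435 m and x of rack_heel in the frame of upright between -0.0045 and 0.003 m and y of rack_heel in the frame of upright between -0.005 and 0.005 m and angle between rack's own z axis and vertical below 0.09 rad and angle between the x axis of rack and the x axis of upright, either way round below 0.12 rad and contact force between the fingers and rack below 0.3 N and linear speed of rack below 0.02 m/s), for 0.3 s.
At the end, for the whole second after the job is handed in: rack_heel within 3.5 mm of the seat's height, 4.5 mm of the face, 5 mm of its centre line; level within 0.09 rad, square within 0.12. Every torch hangs in a hole: tail within 10 mm of its centre, seen from above, tail 90 to 100 mm below the plate, axis within 0.12 rad; at rest (z of rack_heel in the frame of upright between 0.1365 and 0.1435 m and x of rack_heel in the frame of upright between -0.0045 and 0.003 m and y of rack_heel in the frame of upright between -0.005 and 0.005 m and angle between rack's own z axis and vertical below 0.09 rad and angle between the x axis of rack and the x axis of upright, either way round below 0.12 rad and linear speed of each of rack, torch1, torch2, torch3, torch4 below 0.03 m/s and z of torch1 in the frame of rack between -0.1 and -0.09 m and angle between the z axis of each of torch1, torch2, torch3, torch4 and the z axis of rack, either way round below 0.12 rad and horizontal distance between any of rack_hole0, rack_hole1, rack_hole2, rack_hole3 and torch1 below 0.01 m and z of torch2 in the frame of rack between -0.1 and -0.09 m and horizontal distance between any of rack_hole0, rack_hole1, rack_hole2, rack_hole3 and torch2 below 0.01 m and z of torch3 in the frame of rack between -0.1 and -0.09 m and horizontal distance between any of rack_hole0, rack_hole1, rack_hole2, rack_hole3 and torch3 below 0.01 m and z of torch4 in the frame of rack between -0.1 and -0.09 m and horizontal distance between any of rack_hole0, rack_hole1, rack_hole2, rack_hole3 and torch4 below 0.01 m); the robot touches nothing.
It fails at once if a bystander on the table is moved by more than 30 mm (distance of any of smartphone, keypad_phone, tumbler, power_bank, remote, radio from where it was at the start of the episode above 0.03 m).
It fails at once if the charger or the battery in the crate is moved by more than 40 mm (distance of any of charger, battery from where it was at the start of the episode above 0.04 m).
Of torch1, torch2, torch3, torch4 only 2 to 4 are there at a start; the rules pass over those that are not, and their reading is None.
At some moment in a run one of rack may be knocked a few centimetres aside while the robot is not near it.
Once in a run the grip may slacken for a moment while it holds something.
It also fails if it takes over 210 s, if anything falls off the work surface, if the arm or the gripper's body presses on something with over 40 N, if the wrist force passes 120 N, or if a joint passes its speed limit or range.

ROBOT

A 6-joint arm with a two-finger parallel gripper is mounted at the origin on the work surface. World frame = base frame: x ahead of the robot, y to its left, z up, the work surface at z = 0. Lengths are in m, angles in rad, forces in N, time in s.
With the tool pointing down it reaches from about 0.275 to 0.825 m from the base axis. Payload 4.9 kg.
Tool frame: the origin (TCP) lies midway between the tips of the shut fingers; the grasp point (between the pads) lies 19 mm behind it (grip_point_offset is the distance from the TCP to the grasp point, in m); z points along the fingers, y is the line along which they close (so a half turn about z gives the same grasp; the last joint's range is limited). The gripper opens to 85 mm and grips with 20 to 120 N. Pads are 22 mm wide; open, the fingers measure 114 mm over their backs; the gripper's body (76 mm by 85 mm) begins 54 mm behind the grasp point. The pads swing forward as they close: fully open they stand 13 mm farther back than shut.
Start: joints at [-1.385, 0.326, -0.193, 1.052, 0, 1.437], TCP at [0.173, -0.522, 0.205] pointing down, gripper open.
Joint ranges: [-2.65, 2.65], [-0.97, 1.79], [-1.3, 1.35], [-1.93, 2.1], [-1.47, 1.37], [-3.14, 3.14]. Speed limits (rad/s): [2.57, 2.57, 3.14, 3.14, 3.14, 3.14].

INTERFACE

Orientations are given as a rotation vector (axis times angle).
In Python, from cell import * gives the robot as it stands. Calls block until the motion is done:
- movep(position, orientation): joint-space move of the TCP to a pose.
- move_l(position, velocity=0.15, rot=None, until_force=None): straight line of the TCP; rot=None keeps the orientation; velocity is the mean speed in m/s. With until_force (N) it stops when the force on the tool has changed by that much, and returns True; else False.
- set_joints(angles): joint-space move.
- let_go() and grab(newtons=None): open the fingers fully, or close them until they stop; newtons is the grip in N (None keeps the last).
- sleep(seconds).
- ik(position, orientation): joint angles nearest the present ones, or None.
- get_state(): the state.
- grab_frame(name): name is "scene" or "side" or "wrist"; returns a dict with "img" (400x640x3 uint8, red, green, blue), "fx", "fy", "cx", "cy" (pixels), "cam_to_world" (4x4, takes a point from camera to world coordinates); the wrist camera has in their place "T_tool_cam" (4x4, takes a point from camera to tool coordinates, whose origin is the TCP and whose axes are the flange's). Camera axes: x right, y down, z forward; pixel columns grow to the right and rows downward; lengths in m; the calibration is good to about 2 mm. A picture is of the moment at which its call begins: read the wrist's pose just before it. There is no depth.
A pose or a line that the arm cannot do raises MotionError and nothing moves.
- sign_off(): hands the job in, once; it reports no verdict.
Trained networks look in the newest picture that a camera, given by its name, has taken for a name from the list of things; names that differ only in an ending like _2 or _b are one class to them, and where a whole thing is asked for, a point or a joint stands for the part that bears it (a point fixed in the world has none). Each returns a list of dicts, best first, with "score" (0 to 1); they miss things now and then, are a little off and sometimes report something else, mostly with a low value. They report only what shows in the picture. A call takes as long as a camera call. They do not tell look-alikes from the thing itself.
- spot_in(camera, name): "centre" ([column, row] in pixels, amid what is visible of it).
- silhouettes(camera, name): "mask" (400x640 bool, what is visible of it) and "centre" ([column, row] in pixels, amid what is visible of it).
- tip_of(camera, name): "centre" ([column, row] in pixels: a listed point, or the origin of a listed thing).
The state is a dict: "clock": time; "q": joint angles; "joint_velocities": joint speeds; "tau": joint torques, N m; "position": TCP position; "eef_rot": TCP orientation; "contact_force": force on the tool from outside, world axes, zero at the start; "wrist_torque": the same for the moment, N m; "finger_gap": opening from 0.0 (shut) to 1.0 (fully open).
Only numpy, scipy, OpenCV 4.12 (cv2) and the standard library are available. Lean on these libraries where they do the work, as an engineer would, in place of code of your own. Each camera call takes 0.05 s, during which the arm holds its last target. There are 200 camera calls.

## Working session

There is one attempt and no reset: what is moved stays moved. The work goes in short steps, each a Python script; the robot and the scene stay as the last script left them, time stands still between calls to the robot, and variables do not carry over. Pictures are saved under pics/ and viewed, on a budget of 14 in all, crops included, one or two more only if the job needs it, and the job is handed in when it is done.

```bash
ls; mkdir -p pics
python3 - <<'E'
from cell import *
import cv2, numpy as np
print(get_state())
for c in ("scene","side"):
    f=grab_frame(c); cv2.imwrite(f"pics/{c}0.png",f["img"][:,:,::-1])
    print(c,f["fx"],f["fy"],f["cx"],f["cy"],np.round(f["cam_to_world"],4).tolist())
    for n in ["upright","rack","crate","torch1","charger","battery"]:
        print(n,[(round(d["score"],2),np.round(d["centre"]).tolist()) for d in spot_in(c,n)])
    for n in ["upright_seat","rack_grip","rack_claw","rack_heel","rack_heel_top","rack_hole0","rack_hole1","rack_hole2","rack_hole3","upright","rack","crate"]:
        print("tip",n,[(round(d["score"],2),np.round(d["centre"],1).tolist()) for d in tip_of(c,n)])
f=grab_frame("wrist");print(f["T_tool_cam"],f["fx"],f["cx"],f["cy"])
E
```

```text
pics
{'clock': 0.0, 'q': array([-1.38521106e+00,  3.26944379e-01, -1.93622053e-01,  1.05200231e+00,
        5.09496341e-06,  1.43659362e+00]), 'joint_velocities': array([ 0.00081078, -0.00080525, -0.00046803, -0.00012304,  0.00408445,
        0.00124253]), 'tau': array([ 5.27165503e-04, -4.43400693e+01,  2.62439847e+01,  1.54471700e-02,
       -1.52743746e-04, -8.03196997e-06]), 'position': array([ 0.17279103, -0.52146827,  0.20428713]), 'eef_rot': array([-3.09976967e+00, -4.99901993e-01,  6.34827857e-05]), 'contact_force': array([-0.08383758, -0.34677709,  0.34855051]), 'wrist_torque': array([-0.03134697, -0.0126236 ,  0.00842441]), 'finger_gap': 1.0023461959374538}
scene 382.17067765584727 382.17067765584727 314.36854990682895 199.89118225029512 [[-0.5935, 0.4901, -0.6384, 1.2462], [0.8048, 0.3516, -0.4782, 0.5184], [-0.0099, -0.7976, -0.6031, 0.728], [0.0, 0.0, 0.0, 1.0]]
upright [(0.72, [466.0, 261.0])]
rack [(0.68, [326.0, 204.0]), (0.38, [466.0, 259.0])]
crate [(0.87, [237.0, 177.0])]
torch1 [(0.72, [261.0, 189.0]), (0.65, [272.0, 132.0]), (0.57, [234.0, 152.0]), (0.54, [254.0,
[... 1919 characters left out ...]
(0.76, [269.8, 256.1]), (0.63, [271.1, 235.1]), (0.55, [304.1, 236.5])]
tip rack_hole2 [(0.76, [269.8, 256.1]), (0.63, [271.1, 235.1]), (0.55, [304.1, 236.5])]
tip rack_hole3 [(0.76, [269.8, 256.1]), (0.63, [271.1, 235.1]), (0.55, [304.1, 236.5])]
tip upright [(0.69, [299.4, 174.4])]
tip rack [(0.73, [285.4, 241.6]), (0.33, [291.7, 195.4])]
tip crate [(0.63, [310.3, 315.4])]
[[ 1.79790422e-04 -9.59655782e-01 -2.81177431e-01  6.85402879e-02]
 [ 9.99999955e-01  2.39932786e-04 -1.79468426e-04  1.88888847e-04]
 [ 2.39691597e-04 -2.81177386e-01  9.59655782e-01 -1.67782631e-01]
 [ 0.00000000e+00  0.00000000e+00  0.00000000e+00  1.00000000e+00]] 291.9375733693293 324.993215252946 197.10359078830564
```

View pics/scene0.png

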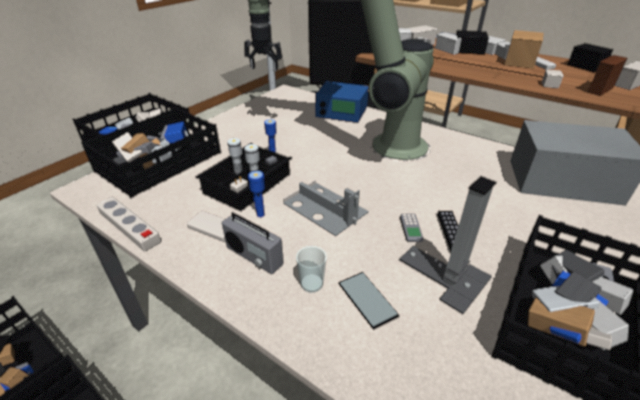

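View pics/side0.png

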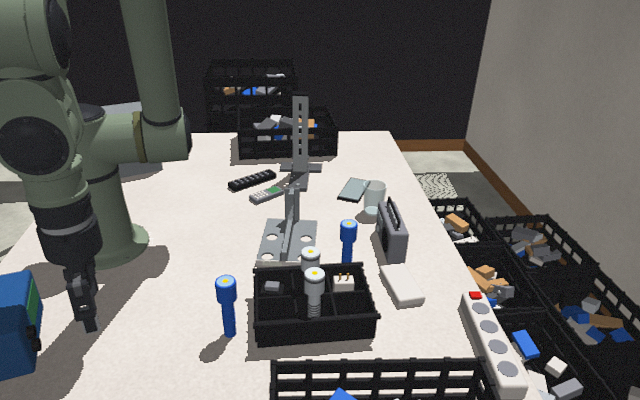

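The scene picture shows the upright at (466,235) and the rack at (325,205) with its claws towards the upright. The grey torches stand in the crate at about (234,150) and (252,155). Two blue look-alikes stand on the table at (270,130) and (258,190). The side picture puts the upright at (300,140), its slots facing the camera, the rack at (288,235), grey torches at (311,256) and (314,285), and the blue ones at (228,298) and (348,235).

Candidates for "torch": grey, scene (234,150) and (252,155); blue, scene (270,130) and (258,190). I choose the grey ones.

```bash
cat > h.py <<'E'
from cell import *
import cv2, numpy as np
from scipy.spatial.transform import Rotation as R
from scipy.optimize import least_squares
def frame(c):
    """frame with K and cam_to_world T"""
    s=get_state(); f=grab_frame(c)
    f["T"]=f["cam_to_world"] if c!="wrist" else np.block([[R.from_rotvec(s["eef_rot"]).as_matrix(),np.array(s["position"])[:,None]],[np.zeros((1,3)),1]])@f["T_tool_cam"]
    f["K"]=np.array([[f["fx"],0,f["cx"]],[0,f["fy"],f["cy"]],[0,0,1.]])
    return f
def ray(f,p):
    d=f["T"][:3,:3]@np.linalg.inv(f["K"])@np.array([p[0],p[1],1.]); return f["T"][:3,3],d/np.linalg.norm(d)
def at_z(f,p,z):
    o,d=ray(f,p); return o+d*(z-o[2])/d[2]
def proj(f,P):
    P=np.atleast_2d(P); q=(P-f["T"][:3,3])@f["T"][:3,:3]; q=q@f["K"].T; return q[:,:2]/q[:,2:]
def tri(*fp):
    A=np.zeros((3,3));b=np.zeros(3)
    for f,p in fp:
        o,d=ray(f,p);M=np.eye(3)-np.outer(d,d);A+=M;b+=M@o
    return np.linalg.solve(A,b)
def down(yaw):
    """tool pointing down, closing line (tool y) at angle yaw in world"""
    y=np.array([np.cos(yaw),np.sin(yaw),0]);z=np.array([0,0,-1.])
    return R.from_matrix(np.c_[np.cross(y,z),y,z]).as_rotvec()
def save(n,img): cv2.imwrite(f"pics/{n}.png",img[:,:,::-1])
E
python3 - <<'E'
from h import *
a=frame("scene");b=frame("side")
for n,p,q in [("seat",(458.8,234),(299.4,135.7)),("grip",(330.1,198.4),(288.4,230.7)),("claw",(354.1,201.6),(292.1,192.3)),("heel",(352.2,223.8),(289.9,218.6)),("heeltop",(349.7,190.4),(290.6,190.1)),("rack",(325.7,209.1),(285.4,241.6)),("crate",(247,184.6),(310.3,315.4)),("tA",(234,142),(314,274)),("tB",(252,148),(311,252)),("A2",(234,142),(311,252)),("B2",(252,148),(314,274)),("blue1",(270,122),(227,281)),("blue2",(257,175),(348,226))]:
    P=tri((a,p),(b,q)); print(n,P.round(3),(proj(a,P)-p).round(1),(proj(b,P)-q).round(1))
for p in [(338.1,202.3),(315.4,218.2),(318,187),(295.1,203.6)]: print("hole",at_z(a,p,.005).round(3))
for n in ["smartphone","keypad_phone","tumbler","power_bank","remote","radio"]:
    print(n,[(round(d["score"],2),at_z(a,d["centre"],.01).round(3)) for d in spot_in("scene",n)])
E
```

```text
seat [0.54  0.396 0.145] [[ 0.5 -0.5]] [[0.3 0.4]]
grip [0.484 0.002 0.033] [[-1.3  1.2]] [[-1.5 -1.2]]
claw [0.506 0.105 0.089] [[ 1.2 -1.1]] [[1.1 1. ]]
heel [0.499 0.1   0.001] [[ 1.3 -1.2]] [[1.3 1.1]]
heeltop [0.499 0.082 0.111] [[ 0.4 -0.4]] [[0.4 0.4]]
rack [ 0.482 -0.007 -0.005] [[ 1.  -0.9]] [[1.2 0.9]]
crate [ 0.53  -0.298 -0.005] [[ 0.8 -0.5]] [[1.2 0.7]]
tA [ 0.531 -0.333  0.145] [[ 0.2 -0.2]] [[0.3 0.2]]
tB [ 0.529 -0.258  0.146] [[-0.2  0.1]] [[-0.2 -0.2]]
A2 [ 0.539 -0.303  0.168] [[ 4.1 -3. ]] [[6.3 4.2]]
B2 [ 0.52  -0.288  0.121] [[-4.3  3. ]] [[-6.4 -4.5]]
blue1 [ 0.354 -0.34   0.142] [[-0.1  0.1]] [[-0.2 -0.2]]
blue2 [ 0.626 -0.148  0.139] [[-0.6  0.4]] [[-0.7 -0.4]]
hole [0.448 0.012 0.005]
hole [0.551 0.001 0.005]
hole [ 0.417 -0.087  0.005]
hole [ 0.531 -0.092  0.005]
smartphone [(0.74, array([0.723, 0.277, 0.01 ]))]
keypad_phone [(0.91, array([0.421, 0.241, 0.01 ]))]
tumbler [(0.81, array([0.714, 0.107, 0.01 ]))]
power_bank [(0.71, array([ 0.497, -0.002,  0.01 ])), (0.7, array([ 0.763, -0.226,  0.01 ]))]
remote [(0.97, array([0.355, 0.338, 0.01 ])), (0.67, array([ 0.534, -0.327,  0.01 ])), (0.25, array([0.486, 0.003, 0.01 ]))]
radio [(0.66, array([ 0.742, -0.071,  0.01 ]))]
```

```bash
cat > look.py <<'E'
from h import *
import pickle,sys
def look(name,pos,names,yaw=np.pi):
    movep(pos,down(yaw)); sleep(.3)
    f=frame("wrist"); save(name,f["img"]); pickle.dump({k:f[k] for k in("img","T","K")},open(f"pics/{name}.pkl","wb"))
    for n in names: print(n,[(round(d["score"],2),np.round(d["centre"],1).tolist()) for d in tip_of("wrist",n)][:5])
    return f
E
python3 - <<'E'
from look import *
look("wc",[.53,-.27,.34],["torch1","charger","battery","crate"])
look("wr",[.484,.0,.30],["rack_grip","rack_claw","rack_heel_top","rack_hole0","rack"])
look("wu",[.535,.27,.34],["upright_seat","upright"])
print(get_state()["q"].round(2),get_state()["clock"])
E
python3 -c "
import cv2,numpy as np
a=[cv2.imread(f'pics/{n}.png') for n in('wr','wc')]
cv2.imwrite('pics/m1.png',cv2.resize(np.vstack(a),(480,600)))"
```

```text
torch1 [(0.95, [322.9, 113.4]), (0.93, [431.5, 109.2]), (0.77, [324.1, 158.2]), (0.26, [283.0, 166.2])]
charger [(0.91, [280.5, 163.8])]
battery [(0.9, [375.3, 158.0])]
crate []
rack_grip [(0.59, [321.5, 167.4])]
rack_claw [(0.68, [314.4, 216.9]), (0.56, [312.7, 241.3])]
rack_heel_top [(0.83, [311.0, 230.5]), (0.65, [291.2, 154.8])]
rack_hole0 [(0.98, [292.2, 158.1]), (0.94, [359.6, 105.5]), (0.67, [350.4, 165.5]), (0.65, [300.6, 97.4]), (0.28, [144.2, 130.7])]
rack [(0.56, [322.6, 150.8]), (0.5, [315.0, 241.7])]
upright_seat [(0.68, [321.4, 259.0]), (0.68, [385.4, 138.7])]
upright [(0.68, [321.2, 225.4])]
[ 0.34  0.38  0.22  1.42 -0.   -1.23] 9.1167
```

View pics/m1.png

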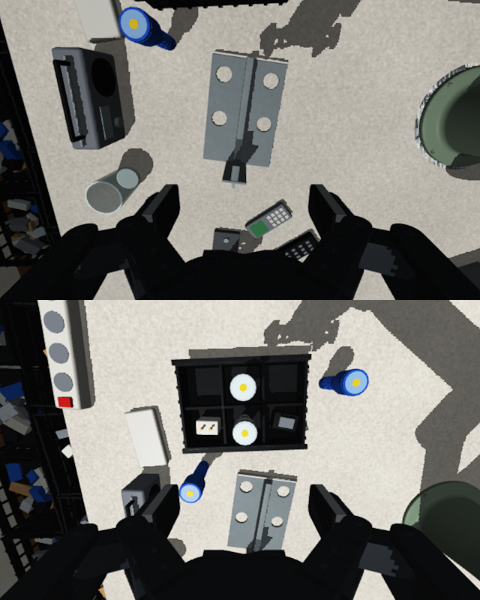

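View pics/wu.png

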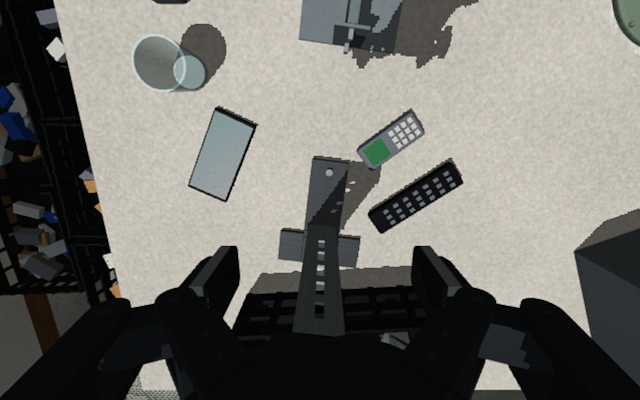

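The crate's centre column holds exactly two grey torches, at wrist (323,113) and (324,158); the charger and battery stand beside them. Both blue torches stand outside the crate. Next is one close crop of the upright and the rack for exact corners.

```bash
python3 -c "
import cv2,numpy as np
a=cv2.imread('pics/wu.png')[150:340,270:370];b=cv2.imread('pics/wr.png')[55:255,260:390]
A=cv2.resize(a,None,fx=3,fy=3,interpolation=2);B=cv2.resize(b,None,fx=3,fy=3,interpolation=2)
A=cv2.convertScaleAbs(A,alpha=1.8)
o=np.zeros((600,690,3),np.uint8);o[:570,:300]=A;o[:600,300:690]=B
cv2.imwrite('pics/m2.png',o)"
```

```text
(no output)
```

View pics/m2.png

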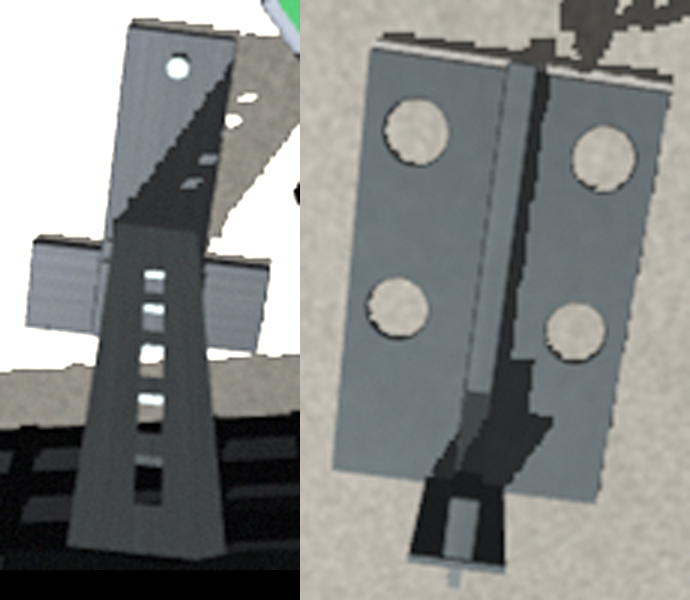

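```bash
cat > fit.py <<'E'
from h import *
import pickle
def fit(f,L,px,x0):
    """planar pose (x,y,yaw) from local points L and pixels px"""
    L=np.array(L,float);px=np.array(px,float)
    def W(v): c,s=np.cos(v[2]),np.sin(v[2]);return np.c_[v[0]+c*L[:,0]-s*L[:,1],v[1]+s*L[:,0]+c*L[:,1],L[:,2]]
    r=least_squares(lambda v:(proj(f,W(v))-px).ravel(),x0,loss="soft_l1")
    return r.x,(proj(f,W(r.x))-px)
E
python3 - <<'E'
from fit import *
fu=pickle.load(open("pics/wu.pkl","rb"));fr=pickle.load(open("pics/wr.pkl","rb"))
mm=lambda *a:[np.array(t)/1000 for t in a]
Lu=mm((-120,32,12),(-120,-32,12),(0,25,12),(0,-25,12),*[(0,0,z) for z in(88,128,168,208,248)])
s=lambda *a:[(270+x/3,150+y/3) for x,y in a]
# which foot side: left in picture = +x world = -y of upright
Lu=[np.array([l[0],-l[1],l[2]]) for l in Lu]
v,r=fit(fu,Lu,s((131,29),(236,40),(114,221),(204,232),(153.5,281),(153,317),(152,361),(150.5,413),(149,481)),[.54,.4,1.5]);print("upright",v.round(4),np.degrees(v[2]));print(r.round(1).tolist())
s2=lambda *a:[(260+(x-300)/3,55+y/3) for x,y in a]
Lr=mm((-110,-75,5),(-110,75,5),(110,-75,5),(110,75,5),(-75,-48,5),(-75,48,5),(15,-48,5),(15,48,5))
w,r=fit(fr,Lr,s2((372,48),(670,92),(334,468),(596,501),(416,131),(603,158),(397,308),(575,331)),[.484,0,1.4]);print("rack",w.round(4),np.degrees(w[2]));print(r.round(1).tolist())
fc=pickle.load(open("pics/wc.pkl","rb"))
for p in [(322.9,113.4),(324.1,158.2)]: print("torch top",at_z(fc,p,.15).round(4), "tail", at_z(fc,p,.005).round(4))
for p in [(243/480*640,(387-300)/300*400),(244.5/480*640,(433-300)/300*400)]: print("lens",at_z(fc,p,.15).round(4))
# check upright in side & scene pictures
a=frame("scene");b=frame("side")
c,sn=np.cos(v[2]),np.sin(v[2])
print(proj(a,[v[0],v[1],.14]),proj(b,[v[0],v[1],.14]),proj(b,[v[0],v[1],.248]))
save("side1",b["img"][70:200,250:350])
E
```

```text
upright [0.5383 0.3958 1.4337] 82.14295624493657
[[-1.1, -1.4], [1.0, -0.0], [0.3, 0.3], [-2.5, 0.1], [0.2, 0.1], [0.1, 0.2], [0.1, -0.0], [0.1, 0.4], [0.0, -0.2]]
rack [ 0.4836 -0.0117  1.4344] 82.18761593921415
[[-1.1, -0.2], [0.2, -0.2], [-0.8, 0.5], [0.2, 0.8], [-0.0, -0.3], [0.6, -0.3], [0.1, -0.1], [0.4, 0.3]]
torch top [ 0.5296 -0.3406  0.15  ] tail [ 0.5304 -0.3399  0.005 ]
torch top [ 0.5282 -0.2877  0.15  ] tail [ 0.5285 -0.2655  0.005 ]
lens [ 0.5283 -0.3377  0.15  ]
lens [ 0.5258 -0.2637  0.15  ]
[[458.96704006 234.76926762]] [[299.18176297 137.62564676]] [[299.23895057 106.89317736]]
```

Run:
```python
from look import *
yaw=1.4344; g=np.array([.4856,.0032]); rv=down(yaw+np.pi/2)
movep([*g,.12],rv); move_l([*g,.012],.08); grab(80)
s=get_state();print(s["finger_gap"],s["position"].round(4),s["contact_force"].round(1))
move_l([*g,.134],.08)   # rack origin about 0.123 up
up=np.array([.5383,.3958]);yu=1.4337;d=np.array([np.cos(yu),np.sin(yu)])
pre=up-d*(.095+.045); movep([*pre,.165],down(yu+np.pi/2)); sleep(.4)
s=get_state();print(s["finger_gap"],s["position"].round(4),s["contact_force"].round(1),s["wrist_torque"].round(2),s["clock"])
f=frame("wrist");save("w3",f["img"]);pickle.dump({k:f[k] for k in("img","T","K")},open("pics/w3.pkl","wb"))
b=frame("side");a=frame("scene")
save("m3",np.hstack([cv2.resize(b["img"][70:210,240:360],(386,450)),cv2.resize(a["img"][120:320,340:510],(383,450))]))
```

```text
0.1311310761484568 [0.4867 0.003  0.0127] [0.9 0.2 5.6]
0.12657148222124348 [0.5194 0.2564 0.165 ] [-0.3  0.7 -5.8] [ 0.02 -0.01  0.03] 15.7833
```

View pics/m3.png

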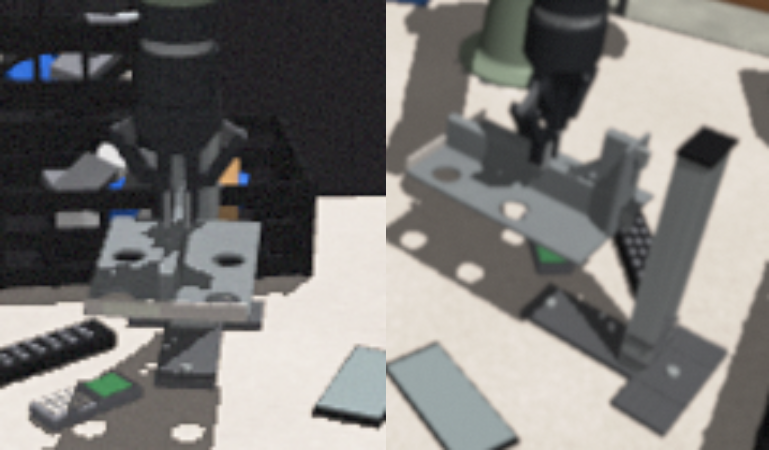

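View pics/w3.png

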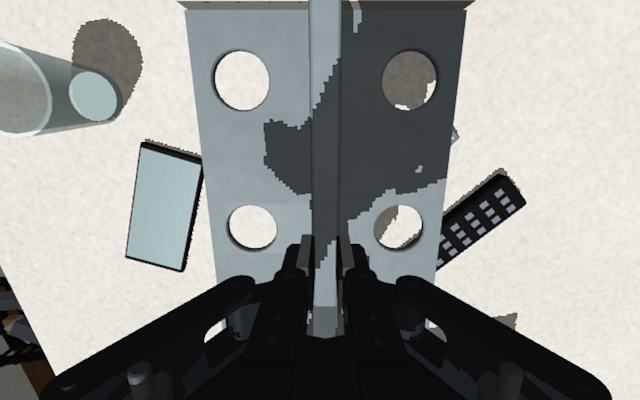

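Run:
```python
from look import *
f=pickle.load(open("pics/w3.pkl","rb"))
s=get_state();T=np.array(s["position"])
L=np.array([(-75,-48,5),(-75,48,5),(15,-48,5),(15,48,5),(-110,-75,5),(-110,75,5)])/1000
px=np.array([(241,80),(410,80),(253,227),(398,227),(187,10),(467,10)])
def W(v): # x,y,z,yaw,pitch
    return R.from_euler("ZY",v[3:]).apply(L)+v[:3]
r=least_squares(lambda v:np.r_[(proj(f,W(v))-px).ravel(),(v[2]-.1523)*500],[.5174,.2415,.1523,1.4337,0])
print(r.x.round(4),r.fun.round(1)); d=np.array([np.cos(1.4337),np.sin(1.4337)])
n=np.array([-d[1],d[0]])
o=r.x[:2];print("TCP-origin along,lat",(T[:2]-o)@d,(T[:2]-o)@n,"origin lateral to upright",(o-[.5383,.3958])@n,"along",(o-[.5383,.3958])@d)
```

```text
[5.143e-01 2.419e-01 1.495e-01 1.431e+00 1.400e-03] [ 0.8 -0.1  0.4  0.2 -0.4  0.   0.9  0.2 -0.8 -0.4 -0.7  0.2 -1.4]
TCP-origin along,lat 0.01546308680353091 -0.0028561888688630843 origin lateral to upright 0.002753336684174178 along -0.15568950130020748
```

Run:
```python
from look import *
b=frame("side");im=cv2.imread("pics/side0.png")
s=get_state();T=np.array(s["position"]);yu=1.4337;d=np.array([np.cos(yu),np.sin(yu)])
o=np.r_[T[:2]-d*.015,.1523]
L=np.array([(-110,-75,0),(-110,75,0),(-75,-48,5),(-75,48,5)])/1000
print("pred plate front corners, holes",proj(b,R.from_euler("z",yu).apply(L)+o).round(1).tolist())
for z in(.291,.248,.208,.168,.128,.088,.02):
    print(z,proj(b,[[.5383,.3958,z],[.5383+.025*d[1],.3958-.025*d[0],z],[.5383-.025*d[1],.3958+.025*d[0],z]])[:,:].round(1).tolist())
for r in (98,107,118,129,140): print(r,im[r,286:314].mean(1).astype(int).tolist())
c=cv2.resize(b["img"][130:180,255:330],(750,500),interpolation=cv2.INTER_CUBIC);save("m4",c)
```

```text
pred plate front corners, holes [[317.5, 170.4], [265.6, 168.2], [308.9, 163.2], [276.4, 161.8]]
0.291 [[299.3, 94.1], [307.0, 94.3], [291.5, 93.8]]
0.248 [[299.2, 106.9], [306.9, 107.2], [291.6, 106.6]]
0.208 [[299.2, 118.5], [306.8, 118.8], [291.7, 118.2]]
0.168 [[299.2, 129.9], [306.7, 130.2], [291.8, 129.6]]
0.128 [[299.2, 140.9], [306.5, 141.2], [291.8, 140.6]]
0.088 [[299.2, 151.7], [306.4, 152.0], [291.9, 151.4]]
0.02 [[299.1, 169.4], [306.2, 169.7], [292.0, 169.1]]
98 [26, 24, 23, 16, 30, 28, 68, 102, 98, 100, 99, 99, 102, 102, 102, 101, 97, 103, 98, 102, 104, 100, 69, 35, 37, 30, 39, 32]
107 [33, 37, 31, 29, 30, 20, 64, 103, 98, 100, 102, 101, 92, 17, 30, 64, 103, 99, 98, 103, 104, 97, 69, 21, 24, 29, 34, 33]
118 [109, 108, 102, 121, 139, 102, 133, 96, 98, 98, 104, 96, 137, 182, 123, 84, 100, 96, 98, 103, 103, 89, 44, 52, 47, 42, 44, 51]
129 [30, 32, 26, 29, 28, 29, 60, 101, 96, 102, 104, 102, 92, 20, 21, 54, 101, 100, 101, 102, 103, 94, 47, 9, 25, 23, 28, 31]
140 [44, 31, 29, 28, 32, 27, 68, 102, 101, 101, 105, 102, 94, 24, 25, 68, 104, 100, 102, 103, 104, 91, 34, 25, 15, 20, 24, 22]
```

View pics/m4.png

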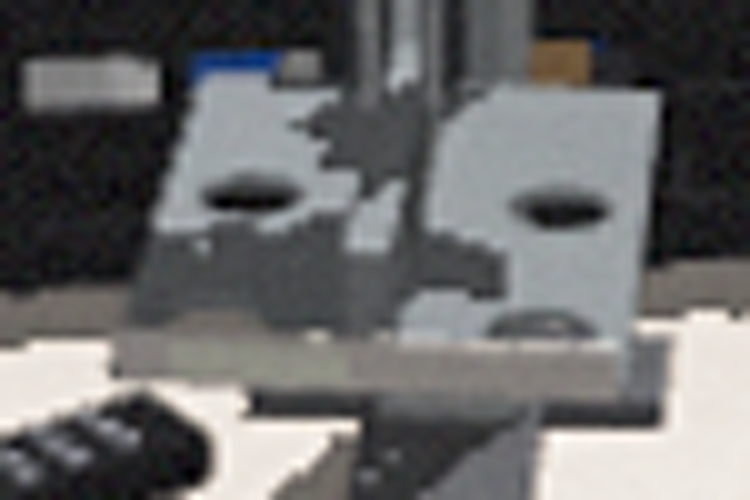

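Side-camera edges and the wrist-camera fit of the held rack both put the upright about 2.4 mm further in +x than my first fit. I'll use (0.5407, 0.3955).

Run:
```python
from look import *
up=np.array([.5407,.3955]);yu=1.4337;d=np.array([np.cos(yu),np.sin(yu)]);n=np.array([-d[1],d[0]])
def rep(t):
    s=get_state();p=s["position"];print(t,"gap",round(s["finger_gap"],3),"along",((p[:2]-up)@d).round(4),"lat",((p[:2]-up)@n).round(4),"z",p[2].round(4),"F",s["contact_force"].round(1),"M",s["wrist_torque"].round(2),s["clock"])
P=lambda a,z:[*(up+d*a),z]
move_l(P(-.14,.166),.05);rep("pre")
print(move_l(P(-.085,.166),.03,until_force=8));rep("pushed")
```

```text
pre gap 0.13 along -0.1399 lat -0.0003 z 0.1661 F [ 0.4 -0.3 -4.3] M [-0.03 -0.02 -0.01] 16.2333
True
pushed gap 0.131 along -0.0962 lat 0.0006 z 0.1645 F [-0.3 -0.1 -5. ] M [ 0.03 -0.08 -0.02] 17.6083
```

Run:
```python
from look import *
up=np.array([.5407,.3955]);yu=1.4337;d=np.array([np.cos(yu),np.sin(yu)]);n=np.array([-d[1],d[0]])
def rep(t):
    s=get_state();p=s["position"];print(t,"gap",round(s["finger_gap"],3),"along",((p[:2]-up)@d).round(4),"lat",((p[:2]-up)@n).round(4),"z",p[2].round(4),"F",s["contact_force"].round(1),"M",s["wrist_torque"].round(2),s["clock"])
p=np.array(get_state()["position"])
print(move_l([p[0],p[1],.1485],.02,until_force=12));rep("down")
b=frame("side");a=frame("scene")
save("m5",np.hstack([cv2.resize(b["img"][70:210,240:360],(386,450)),cv2.resize(a["img"][170:290,380:500],(450,450))[:,:400]]))
```

```text
True
down gap 0.129 along -0.0966 lat 0.0002 z 0.1503 F [-0.  -1.3  3.6] M [0.12 0.12 0.05] 18.2833
```

View pics/m5.png

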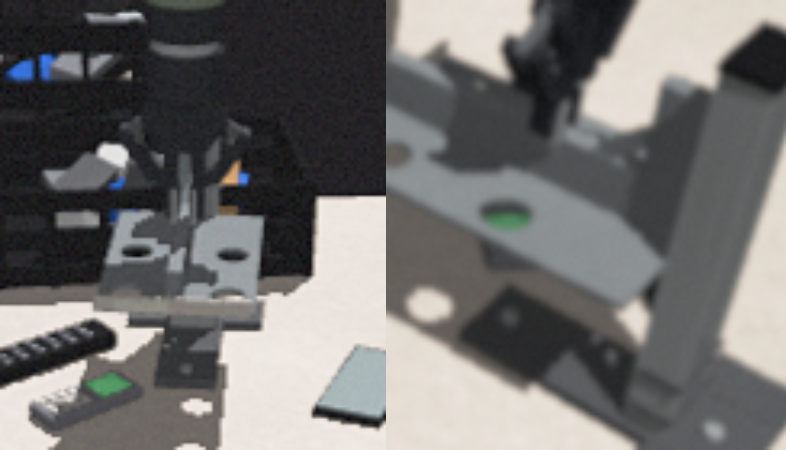

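The claws look entered and the heel lies flush against the face. Next: release, then press on the heel top.

Run:
```python
from look import *
up=np.array([.5407,.3955]);yu=1.4337;d=np.array([np.cos(yu),np.sin(yu)]);n=np.array([-d[1],d[0]])
def rep(t):
    s=get_state();p=s["position"];print(t,"gap",round(s["finger_gap"],3),"along",((p[:2]-up)@d).round(4),"lat",((p[:2]-up)@n).round(4),"z",p[2].round(4),"F",s["contact_force"].round(1),"M",s["wrist_torque"].round(2),s["clock"])
P=lambda a,z:[*(up+d*a),z]
let_go();sleep(.3);rep("open")
p=np.array(get_state()["position"]);move_l([p[0],p[1],.33],.15)
grab(30); move_l(P(-.022,.33),.15); move_l(P(-.022,.272),.1)
print(move_l(P(-.022,.235),.02,until_force=14));sleep(.3);rep("press")
p=np.array(get_state()["position"]);move_l([p[0],p[1],p[2]-.004],.02,until_force=8);rep("press2")
move_l(P(-.022,.33),.1); let_go()
f=look("w6",[*(up-d*.12),.36],["rack_heel_top","rack_hole0"],yaw=yu+np.pi/2);rep("look")
a=frame("scene");b=frame("side")
o=up-d*.11;L=np.array([(-75,48,5),(-75,-48,5),(15,48,5),(15,-48,5),(91,0,110)])/1000
W=R.from_euler("z",yu).apply(L)+[*o,.14]
print(proj(f,W).round(1).tolist())
save("m6",np.hstack([f["img"][:,150:490],cv2.resize(a["img"][150:300,360:510],(400,400))]))
```

```text
open gap 0.999 along -0.0975 lat 0.0014 z 0.1484 F [ 0.4 -0.1 -0.8] M [0.03 0.01 0.01] 19.3917
False
press gap 0.003 along -0.022 lat -0.0 z 0.235 F [-0.9 -0.  -0.2] M [-0.02 -0.    0.05] 25.2
press2 gap -0.0 along -0.0221 lat 0.0001 z 0.2308 F [-0.2  0.1 -0. ] M [-0.01  0.01 -0.09] 25.55
rack_heel_top [(0.61, [325.1, 275.2])]
rack_hole0 [(0.83, [360.0, 114.3]), (0.74, [286.8, 117.9]), (0.6, [360.9, 187.6]), (0.56, [289.0, 182.7])]
look gap 0.998 along -0.1195 lat 0.0001 z 0.3595 F [-0.4 -0.  -0.3] M [ 0.01 -0.03 -0.02] 28.4167
[[360.6, 117.7], [284.5, 117.6], [358.2, 186.8], [287.0, 186.7], [322.1, 279.2]]
```

View pics/m6.png

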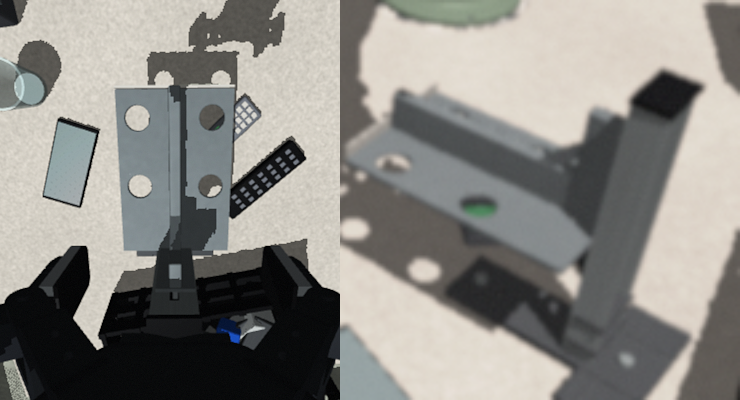

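Run:
```python
from look import *
f=pickle.load(open("pics/w6.pkl","rb"))
L=np.array([(-75,-48,5),(-75,48,5),(15,-48,5),(15,48,5),(-110,-75,5),(-110,75,5),(110,-75,5),(110,75,5)])/1000
px=np.array([(287,117.5),(361,117.5),(290,186),(360.3,186),(265,88.5),(385,87.5),(274,249),(377,249)])
def W(v): return R.from_euler("ZYX",v[3:]).apply(L)+v[:3]
r=least_squares(lambda v:(proj(f,W(v))-px).ravel(),[.5257,.287,.14,1.4337,0,0],loss="soft_l1")
print(r.x.round(4));print((proj(f,W(r.x))-px).round(1).tolist())
a=cv2.resize(f["img"][70:330,240:400],None,fx=2.3,fy=2.3,interpolation=2)
b=frame("side");B=cv2.resize(b["img"][75:195,255:345],None,fx=4.5,fy=4.5,interpolation=2)
o=np.zeros((598,368+405,3),np.uint8);o[:a.shape[0],:368]=a;o[:540,368:]=B;save("m7",o)
```

```text
[ 0.5225  0.2868  0.1349  1.4408 -0.0023  0.0198]
[[0.2, 0.1], [1.1, -0.3], [-0.1, -0.3], [-0.1, -0.3], [-0.5, 0.2], [-0.2, 0.4], [-0.0, -0.1], [-0.0, 0.2]]
```

View pics/m7.png

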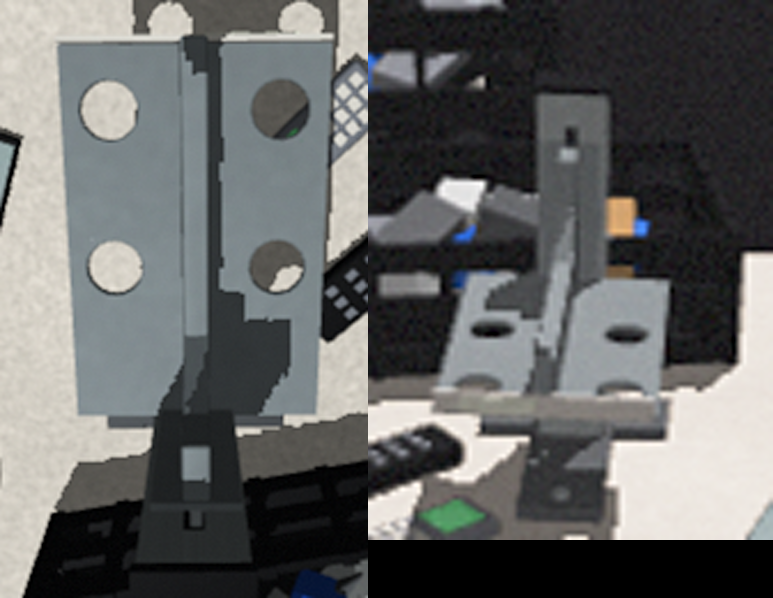

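The rack looks home: the fit gives z ≈ 0.138 after the known camera bias, and the dark half of the top slot shows above the neck. But the press met no force, which disagrees. I'll check the heel's position against the scene camera and press again while watching.

Run:
```python
from look import *
up=np.array([.5407,.3955]);yu=1.4337;d=np.array([np.cos(yu),np.sin(yu)]);n=np.array([-d[1],d[0]])
P=lambda a,z:[*(up+d*a),z]
a=frame("scene");print("heeltop pred",proj(a,[P(-.019,.25),P(-.019,.23)]).round(1).tolist(),[(round(e["score"],2),np.round(e["centre"],1).tolist()) for e in tip_of("scene","rack_heel_top")])
grab(30);move_l(P(-.022,.33),.15);move_l(P(-.022,.27),.1)
print(move_l(P(-.022,.246),.02,until_force=12))
s=get_state();print(s["position"].round(4),s["contact_force"].round(1),s["eef_rot"].round(3),s["finger_gap"])
a=frame("scene");b=frame("side")
print([(round(e["score"],2),np.round(e["centre"],1).tolist()) for e in tip_of("side","rack_heel_top")],proj(b,[P(-.019,.25),P(-.022,.246)]).round(1).tolist(),proj(a,s["position"]))
save("m8",np.hstack([cv2.resize(a["img"][160:260,400:500],(400,400),interpolation=cv2.INTER_CUBIC),cv2.resize(b["img"][75:175,250:350],(400,400),interpolation=cv2.INTER_CUBIC)]))
```

```text
heeltop pred [[461.4, 192.5], [459.4, 200.1]] [(0.83, [460.1, 195.0])]
False
[0.5378 0.3737 0.2462] [-0.2 -0.3 -0.2] [-2.064  2.368 -0.   ] 0.0012506244653538723
[(0.88, [299.3, 105.5])] [[299.5, 108.3], [299.4, 109.8]] [[459.70792909 193.42047322]]
```

View pics/m8.png

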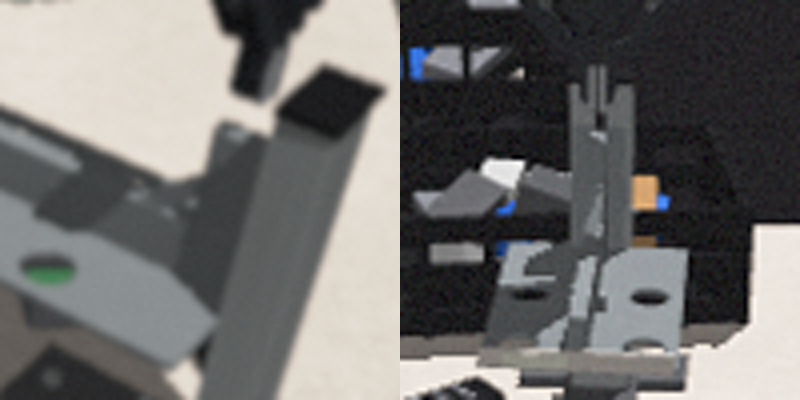

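The scene crop shows a clear gap between the fingertips at about (463,185) and the heel top at about (457,193). So the shut fingertips end some 20 mm behind the nominal TCP. I'll press further under force control.

Run:
```python
from look import *
up=np.array([.5407,.3955]);yu=1.4337;d=np.array([np.cos(yu),np.sin(yu)])
P=lambda a,z:[*(up+d*a),z]
print(move_l(P(-.022,.212),.015,until_force=13))
s=get_state();print(s["position"].round(4),s["contact_force"].round(1));sleep(.3)
for i in range(3):
    s=get_state();print(s["position"].round(4),s["contact_force"].round(1))
    if s["contact_force"][2]>14: break
    move_l(P(-.022,s["position"][2]-.002),.01);sleep(.2)
b=frame("side");a=frame("scene")
print([(round(e["score"],2),np.round(e["centre"],1).tolist()) for e in tip_of("side","rack_heel")])
```

```text
True
[0.5377 0.3737 0.2232] [-0.8 -0.8  4.1]
[0.5377 0.3737 0.2232] [-1.8 -0.1  5.4]
[0.5379 0.3737 0.2231] [-2.8 -2.7  9.5]
[0.5379 0.3737 0.2232] [-3.5 -2.2 10.4]
[(0.85, [298.2, 135.8]), (0.55, [312.5, 146.6]), (0.4, [340.6, 299.6])]
```

Run:
```python
from look import *
up=np.array([.5407,.3955]);yu=1.4337;d=np.array([np.cos(yu),np.sin(yu)])
P=lambda a,z:[*(up+d*a),z]
for k in (.217,.214,.211):
    hit=move_l(P(-.022,k),.01);sleep(.3);s=get_state();print(k,s["position"].round(4),s["contact_force"].round(1))
    if s["contact_force"][2]>13: break
move_l(P(-.022,.33),.1)
movep([.48,0,.05],down(yu+np.pi/2))
print(move_l([.48,0,-.03],.015,until_force=4));s=get_state();print("table",s["position"].round(4),s["contact_force"].round(1))
move_l([.48,0,.1],.1);let_go();print(get_state()["clock"])
```

```text
0.217 [0.5382 0.3737 0.2228] [-7.6 -6.7 27.9]
True
table [ 0.48    0.     -0.0261] [-0.5 -0.1  5.1]
46.3083
```

Touching the table with shut fingers shows the tips 26 mm behind the nominal TCP. So the heel top is at 0.2489 m, the rack is at z ≈ 0.139, and it is fully home after a 28 N press. Next I take a close look at each torch, finding the yellow lens dot.

```bash
cat > torch.py <<'E'
from look import *
up=np.array([.5407,.3955]);yu=1.4337;d=np.array([np.cos(yu),np.sin(yu)]);n=np.array([-d[1],d[0]])
o=up-.11*d
def yellow(f):
    h=cv2.cvtColor(f["img"],cv2.COLOR_RGB2HSV);m=cv2.inRange(h,(20,90,120),(35,255,255))
    k,_,st,c=cv2.connectedComponentsWithStats(m)
    return [(c[i],st[i,4]) for i in range(1,k) if st[i,4]>15]
def find(x,y):
    movep([x,y,.24],down(np.pi));sleep(.3);f=frame("wrist");save(f"t{int(abs(y)*1000)}",f["img"])
    L=[(at_z(f,c,.15)+[.0027,-.0003,0],a,c) for c,a in yellow(f)];print([(p.round(4),a,c.round(0)) for p,a,c in L])
    return min(L,key=lambda l:np.hypot(l[0][0]-x,l[0][1]-y))[0]
def rep(t):
    s=get_state();print(t,"gap",round(s["finger_gap"],3),s["position"].round(4),"F",s["contact_force"].round(1),"t",s["clock"])
E
python3 - <<'E'
from torch import *
a=find(.5305,-.336);b=find(.5285,-.261);print(a,b)
m=np.hstack([cv2.imread("pics/t336.png")[:,150:490],cv2.imread("pics/t261.png")[:,150:490]]);cv2.imwrite("pics/m9.png",m)
rep("")
E
```

```text
[(array([ 0.3554, -0.3465,  0.15  ]), np.int32(123), array([518., 182.])), (array([ 0.5313, -0.3377,  0.15  ]), np.int32(117), array([324., 192.])), (array([ 0.5285, -0.2638,  0.15  ]), np.int32(95), array([327., 264.]))]
[(array([ 0.3553, -0.345 ,  0.15  ]), np.int32(158), array([532.,  99.])), (array([ 0.5314, -0.3375,  0.15  ]), np.int32(146), array([321., 108.])), (array([ 0.5283, -0.2637,  0.15  ]), np.int32(121), array([325., 192.]))]
[ 0.53127311 -0.33769591  0.15      ] [ 0.52830014 -0.26370038  0.15      ]
 gap 0.998 [ 0.5284 -0.2618  0.2398] F [-0.6 -0.4 -0.4] t 48.7833
```

View pics/m9.png

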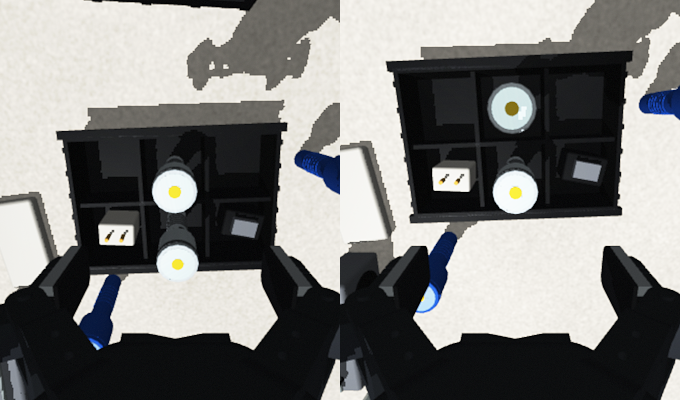

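Both grey torches are confirmed, lens dots at (324,192) in each view, and the other cells are empty. Grasping torch A.

```bash
cat >> torch.py <<'E'
def pick(xy):
    movep([*xy,.20],down(np.pi)); hit=move_l([*xy,.086],.06,until_force=5); rep(f"down {hit}")
    grab(60); rep("grabbed"); z=get_state()["position"][2]
    move_l([*xy,z+.10],.12); sleep(.2); rep("lift"); return z
def hover(side,zg,h=.195):
    """torch over hole 2 (side=+1) or 3 (side=-1), tail h above its crate height"""
    H=o+.015*d+side*.048*n; yaw=yu if side>0 else yu+np.pi
    p=get_state()["position"]; move_l([p[0],p[1],zg+h],.2)
    movep([*(H-.13*d+side*.03*n),zg+h],down(yaw)); move_l([*H,zg+h],.1); sleep(.3); rep("hover"); return H
E
python3 - <<'E'
from torch import *
z=pick([.5313,-.3377]);print(z)
H=hover(1,z);print(H)
a=frame("scene");b=frame("side")
save("m10",np.hstack([cv2.resize(a["img"][110:290,350:500],(400,480),interpolation=2),cv2.resize(b["img"][40:190,240:365],(400,480),interpolation=2)]))
E
```

```text
down False gap 0.999 [ 0.5315 -0.3379  0.0864] F [-0.1 -0.3  0. ] t 51.275
grabbed gap 0.476 [ 0.5316 -0.3379  0.0863] F [0.1 0.2 2.4] t 51.7583
lift gap 0.48 [ 0.5309 -0.3374  0.1854] F [-0.5  0.9 -1.2] t 52.9417
0.0863280576297642
hover gap 0.479 [0.4802 0.3077 0.2815] F [ 0.9  0.1 -1.6] t 57.6
[0.48016699 0.30795141]
```

View pics/m10.png

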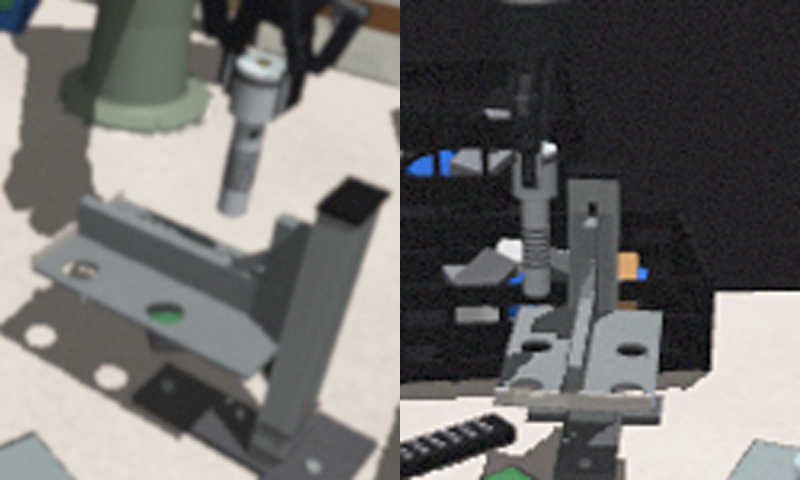

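```bash
cat >> torch.py <<'E'
def lower(H,zg):
    hit=move_l([*H,zg+.034],.05,until_force=4); rep(f"lowered {hit}")
    ok=get_state()["position"][2]<zg+.05
    if ok: let_go(); sleep(.3); rep("open"); move_l([*H,zg+.20],.12); rep("up")
    return ok
E
python3 - <<'E'
from torch import *
H=o+.015*d+.048*n
print(lower(H,.0863))
E
```

```text
lowered True gap 0.479 [0.4803 0.308  0.1244] F [-0.5 -0.3  3.8] t 60.5417
open gap 0.998 [0.4791 0.3075 0.123 ] F [-0.  -0.4 -0.5] t 61.35
up gap 1.0 [0.4798 0.3078 0.2855] F [ 0.  -1.   0.1] t 62.8583
True
```

The first torch went in at the expected height (38 mm above its crate height, 40 expected). Now the second.

Run:
```python
from torch import *
z=pick([.5283,-.2637]);print(z)
H=hover(-1,z)
a=frame("scene");b=frame("side")
save("m11",np.hstack([cv2.resize(a["img"][110:290,350:500],(400,480),interpolation=2),cv2.resize(b["img"][40:190,240:365],(400,480),interpolation=2)]))
```

```text
down False gap 1.001 [ 0.5285 -0.2638  0.0863] F [-0.3 -0.5  0.4] t 67.2333
grabbed gap 0.478 [ 0.5286 -0.2639  0.0863] F [0.6 0.1 3.1] t 67.7167
lift gap 0.477 [ 0.5278 -0.2634  0.1854] F [-0.2 -0.1 -1.3] t 68.9
0.08632370488791005
hover gap 0.478 [0.5754 0.2945 0.2814] F [ 0.8  0.1 -2.4] t 72.8917
```

View pics/m11.png

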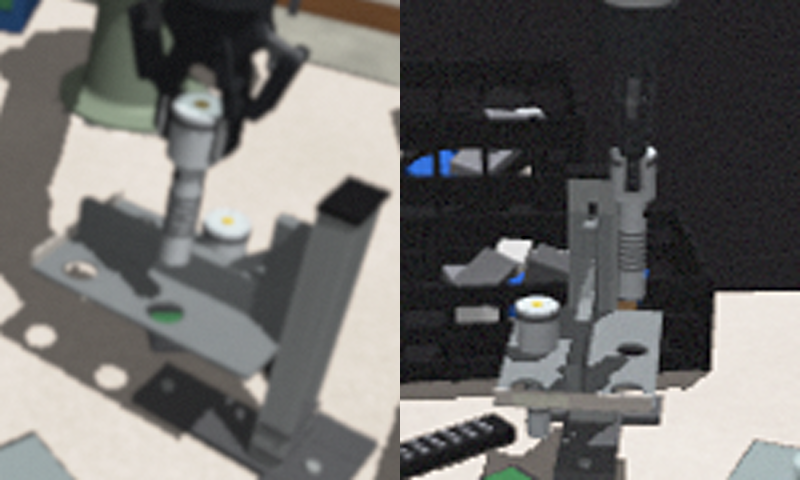

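Torch 1 hangs in hole 2, and the second is lined up over hole 3, tail at (632,300) above the hole at (632,350). Lowering.

Run:
```python
from torch import *
H=o+.015*d-.048*n
if lower(H,.0863):
    s=get_state();move_l([*(H-.15*d),.32],.15)
    f=look("wz",[*(o-.05*d),.36],["rack_hole0","rack_heel_top"],yaw=yu+np.pi/2)
    for c,a in yellow(f):
        p=at_z(f,c,.19)+[.0027,0,0];q=p[:2]-o;print("lens in rack",(q@d).round(4),(q@n).round(4),a)
    movep([.35,-.1,.4],down(np.pi));sleep(.5)
    a=frame("scene");b=frame("side")
    print("heel",[(round(e["score"],2),np.round(e["centre"],1).tolist()) for e in tip_of("side","rack_heel_top")],proj(b,[*(up-.019*d),.25]).round(1))
    save("m12",np.vstack([np.hstack([cv2.resize(a["img"][110:290,350:500],(333,400),interpolation=2),cv2.resize(b["img"][60:180,245:345],(333,400),interpolation=2)])]))
    rep("end")
```

```text
lowered True gap 0.48 [0.5753 0.2949 0.1239] F [0.1 0.2 5.2] t 75.85
open gap 1.0 [0.5742 0.2944 0.1223] F [0.7 0.3 0.4] t 76.6583
up gap 1.001 [0.5749 0.2947 0.2854] F [ 0.8  0.1 -0.7] t 78.175
rack_hole0 [(0.97, [292.9, 212.5]), (0.88, [289.1, 152.3]), (0.79, [359.5, 216.7]), (0.73, [359.1, 144.3]), (0.65, [407.5, 199.5])]
rack_heel_top [(0.63, [324.4, 306.1]), (0.31, [377.5, 153.3]), (0.22, [291.7, 209.7])]
lens in rack 0.0116 -0.0464 62
lens in rack 0.0119 0.0456 64
heel [(0.75, [300.0, 108.3])] [[299.5 108.3]]
end gap 1.0 [ 0.35 -0.1   0.4 ] F [0.2 0.4 0.6] t 83.4
```

View pics/m12.png

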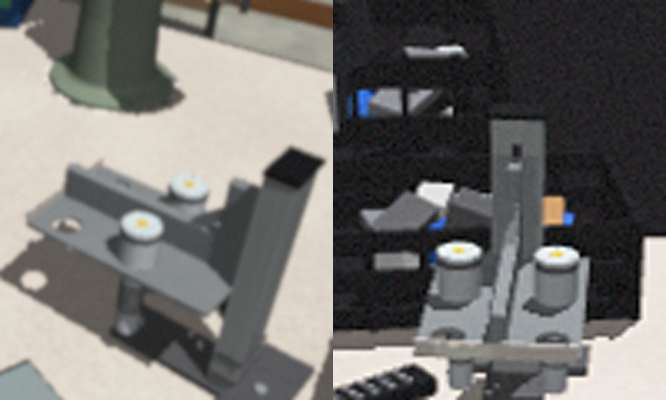

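```bash
python3 -c "
from cell import *
print(sign_off(),get_state()['clock'])"
```

```text
the job is handed in; nothing more can be done
the job is handed in; nothing more can be done
```

The rack hangs in the top two slots of the upright, let go. Both grey torches from the crate hang in it, in holes 2 and 3, lens up. I handed the job in at about 84 s; `sign_off()` gave no verdict. The two blue look-alikes and the bystanders were not touched.

**Last checks**
- **Rack:** during the press, the fingertips touched the heel top at 0.249 m (0.250 expected), with 28 N on it. After the torches went in, the side camera found the heel top within 0.5 px of where it should be.
- **Torches:** both came to rest on the plate within 3 mm of the expected height. Their lens centres measured about 2 to 4 mm from the hole centres.
- **Other things:** I did not measure the bystanders again at the end.

**What disagreed on the way**
- **First press:** it met nothing, because the shut fingertips end about 26 mm behind the nominal TCP. I measured this by touching the table, then pressed again. That second press went above the suggested 10 to 15 N.
- **Wrist camera:** it reads about 2.7 mm off sideways, which I corrected for.
- **Rack height:** one camera fit put it about 5 mm low. The touch measurement did not bear that out.

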